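# Weigh two look-alike beads and press the heavier one home on the bead stand

### The job

The two turquoise beads look alike but one has a metal core: set them upright on opposite pans of the balance, let go of both and see which side drops. Take the bead from the side that dropped, stand it upright in the black dish of the red bead stand and press it gently straight down until the dish comes firmly up against its stop, keeping a push of 10 to 20 newtons there for half a second (never over 25 N on stand or balance), then let go. Leave the lighter bead in its pan, never put it on the stand, and do not disturb the jar, the hoop or the bowl.

Things in the scene. Friction and masses are not known exactly. Their poses are not given: they have to be found in the camera images.
- bead_p_mid (a point): centre (half-way up) of one of two look-alike beads: upright turquoise cylinder, diameter 34 mm, height 44 mm, two thin brass bands; starts standing on the table. One of the two weighs 60 to 90 g, the other 130 to 180 g; looks and place do not tell which: use the balance. Its z axis runs up along the cylinder. Grip its upper part, so the fingertips clear the rims
- bead_q_mid (a point): centre (half-way up) of the other look-alike bead; same size and looks as bead_p
- balance: rocker balance fixed to the table: wooden foot 100 x 130 x 12 mm with two brass uprights in its middle (top 70 mm above the table). Origin: underside of the foot, centre. The beam runs along its own y axis and pivots 62 mm above the table about its own x axis; a round brass pan is fixed to each beam end, 110 mm from the pivot. Turned by its yaw
- pan_plus (a point): centre of the floor of the pan at the balance's +y end, about 69 mm above the table when level; pan inner diameter 48 mm, outer 54 mm, rim 4 mm above its floor; moves and tilts with the beam, about 13 mm up or down at the ends
- pan_minus (a point): the same point of the pan at the balance's -y end
- beam (a joint): beam angle in rad, 0 level, positive when the +y pan (pan_plus) is up and the pan_minus side has dropped; stops at -0.12 and +0.12. Swings freely but is damped (about half a second from stop to stop with a bead on); a single bead drops its pan to the stop, with both beads on the heavier side drops to the stop. Under 3 N at a pan always pushes it down to its stop
- stand: bead stand fixed to the table: dark round foot 72 mm across, 12 mm high; red column 38 mm across up to 50 mm; above it a black dish on an upright plunger, centred on the axis. Origin: underside of the foot, centre. The dish holds under a bead's weight, gives way at about 5 N of push, does not spring back, and after 9 to 12 mm meets a padded aluminium stop collar set at an unmeasured height: nearly rigid, 10 N per mm
- stand_axis (a point): point on the stand's upright axis at the top of the red column, 50 mm above the table. The black dish is centred above it: inner diameter 40 mm, outer 46 mm, rim 4 mm above its floor. The dish floor starts 22 to 37 mm above this point and, when against its stop, ends 13 to 25 mm above it
- jar: bystander: amber glass jar with wooden cap, diameter 60 mm, height 85 mm; origin at the centre of its underside
- hoop: bystander: flat wooden ring lying on the table, outer diameter 124 mm, 9 mm high; origin at the centre of its underside
- cup: bystander: white bowl, rim diameter 66 mm, height 60 mm; origin at the centre of its underside
Things that resemble listed ones, but are neither listed nor needed, are in the scene too. What is shaped like the part that bears bead_q_mid but pink or purple is not meant.

How it is judged:
By the outcome, as a careful person would: the job done as asked, in the order asked, and still so for the second after the job is handed in, with the robot touching nothing.
It also fails if it takes over 66 s, if anything falls off the work surface, if the arm or the gripper's body presses on something with over 40 N, if the wrist force passes 120 N, or if a joint passes its speed limit or range.

### The arm

A 6-joint arm with a two-finger parallel gripper is mounted at the origin on the work surface. World frame = base frame: x ahead of the robot, y to its left, z up, the work surface at z = 0. Lengths are in m, angles in rad, forces in N, time in s.
With the tool pointing down it reaches from about 0.425 to 0.95 m from the base axis. Payload 3.5 kg.
Tool frame: the origin (TCP) lies between the finger pads; the fingertips stand robot.finger_overhang ahead of it and the grasp point (between the pads) lies 3 mm ahead of it (robot.finger_overhang is the distance from the TCP to the fingertips, in m); z points along the fingers, y is the line along which they close (so a half turn about z gives the same grasp; the last joint's range is limited). The gripper opens to 85 mm and grips with 20 to 120 N. Pads are 22 mm wide; open, the fingers measure 114 mm over their backs; the gripper's body (76 mm by 85 mm) begins 54 mm behind the grasp point. The pads swing forward as they close: fully open they stand 13 mm farther back than shut.
Start: joints at [0.986, 0.286, 1.577, -0, 1.279, -0.15], TCP at [0.284, 0.612, 0.253] pointing down, gripper open.
Joint ranges: [-2.77, 2.77], [-0.9, 2.22], [0.21, 2.48], [-1.53, 4.67], [0.24, 2.81], [-2.84, 2.84]. Speed limits (rad/s): [2.79, 2.79, 3.14, 3.14, 3.14, 3.14].

### API

Orientations are given as a unit quaternion [w, x, y, z].
In Python, from rig import telemetry, eyes, job, robot gives the robot as it stands. The module is installed in compiled form; this text tells all that it offers.
- The arm moves only by the tool send_rows, never from a script. Its argument "motion" is a list of rows, each a list of 2 entries, a list of its own where there are three numbers: the shift along the tool's x, y, z in m, then the turn, a rotation vector about the tool's x, y, z in rad. In form: [[[x, y, z], [ax, ay, az]], ...]. A call has 1 to 10 rows; each row is the pose to reach, as a shift and turn from the pose commanded when the call began, along the tool's axes at that moment; what a row does not reach only later rows make up. A row lasts 1/12 s, in which the tool goes at most 41.7 mm and 7.16 degrees, less where a joint would pass 70% of its speed; a pose out of reach is approached as far as the arm can. A call with a gripper value outside its range is refused whole. "claw" is the closure, from -1 (fully open) to 1 (shut), set as the call begins (left out, the last holds). The fingers move at their own pace and stop on an object; the grip force is fixed at half the most. Time passes only in rows, so rows that repeat a pose let the fingers close. It gives the time, the measured TCP pose, the force, the opening and the grip force at its end, in the units of the state.
- telemetry.get_obs(): the state, without advancing time (a new reading comes with each control period).
- eyes.get_image(name): name is "scene" or "top" or "wrist"; returns the picture (420x560x3 uint8, blue, green, red); there is no depth.
- eyes.camera_model(name): a dict with "camera_matrix" (3x3 intrinsics, pixels), "k1" (the pictures are not rectified: a ray, as slopes to the right and down, at radius r is drawn at 1 + k1 r^2 times it, then the intrinsics apply), "cam_to_world" (4x4, takes a point from camera to world coordinates); the wrist camera has in their place "T_tool_cam" (4x4, takes a point from camera to tool coordinates, whose origin is the TCP and whose axes are the flange's). Camera axes: x right, y up, looking along -z (the intrinsics and any distortion apply to the point x, -y, -z); pixel columns grow to the right and rows downward; lengths in m; the calibration is good to about 2 mm. A picture is of the moment at which its call begins: read the wrist's pose just before it. camera_model takes no time and is no camera call.
- job.job_done(): hands the job in; it is judged then, once.
The state is a dict: "clock": time; "joint_pos": joint angles; "joint_velocities": joint speeds; "tau": joint torques, N m; "tcp_pos": TCP position; "tcp_rot": TCP orientation; "force": force on the tool from outside, world axes, zero at the start; "ft_torque": the same for the moment, N m; "width": finger opening in m; "finger_force": force on a finger pad.
Only numpy, scipy, OpenCV 4.12 (cv2) and the standard library are available. Lean on these libraries where they do the work, as an engineer would, in place of code of your own. Each camera call takes 0.05 s, during which the arm holds its last target. There are 200 camera calls.

## Working session

There is one attempt and no reset: what is moved stays moved. The work goes in short steps, Python scripts to look and compute and a tool call to move; the robot and the scene stay as the last step left them, time stands still between calls to the robot, and variables do not carry over. Pictures are saved under pics/ and viewed, at most 10 in all, crops included, and the job is handed in when it is done.

Besides the shell and the picture viewer there is one more tool, called after "Request:" as name(argument=value, ...) on one line, values as JSON. send_rows: Moves the arm, as the interface text tells. Its arguments: {"type":"object","properties":{"motion":{"type":"array","items":{"type":"array"}},"claw":{"type":"number"}},"required":["motion"]}

```bash
mkdir -p pics; cat > h.py <<'E'
import numpy as np, cv2
from rig import telemetry, eyes, job, robot
def cam(name,T=None):
    m=eyes.camera_model(name)
    return np.array(m["camera_matrix"]),m["k1"],np.array(m["cam_to_world"]) if name!="wrist" else T@np.array(m["T_tool_cam"])
def tool():
    from scipy.spatial.transform import Rotation as R
    o=telemetry.get_obs(); w,x,y,z=o["tcp_rot"]; T=np.eye(4); T[:3,:3]=R.from_quat([x,y,z,w]).as_matrix(); T[:3,3]=o["tcp_pos"]; return T
def ray(c,u,v):
    K,k,M=c; d=np.linalg.solve(K,[u,v,1.])[:2]; s=d.copy()
    for _ in range(20): s=d/(1+k*(s@s))
    D=M[:3,:3]@np.array([s[0],-s[1],-1.]); return M[:3,3],D/np.linalg.norm(D)
def plane(c,u,v,z):
    o,d=ray(c,u,v); return o+d*(z-o[2])/d[2]
def proj(c,p):
    K,k,M=c; q=np.linalg.inv(M)@np.append(p,1.); s=np.array([q[0],-q[1]])/-q[2]; s=s*(1+k*(s@s)); return (K@np.append(s,1))[:2]
def tri(rays):
    A=0;b=0
    for o,d in rays:
        P=np.eye(3)-np.outer(d,d); A=A+P; b=b+P@o
    return np.linalg.solve(A,b)
E
python3 - <<'E'
from h import *
for n in("scene","top"):
    cv2.imwrite(f"pics/{n}0.png",eyes.get_image(n)); c=cam(n); print(n,c[0].round(1).tolist(),c[1],c[2].round(3).tolist())
o=telemetry.get_obs(); print(o, robot.finger_overhang); print(np.array(eyes.camera_model("wrist")["T_tool_cam"]).round(3).tolist()); print(tool().round(3).tolist())
E
```

```text
scene [[383.9, 0.0, 276.1], [0.0, 383.9, 211.5], [0.0, 0.0, 1.0]] -0.07013873392080473 [[-0.471, -0.536, 0.701, 1.073], [0.882, -0.273, 0.383, 0.3], [-0.014, 0.799, 0.602, 0.554], [0.0, 0.0, 0.0, 1.0]]
top [[505.0, 0.0, 279.7], [0.0, 505.0, 202.0], [0.0, 0.0, 1.0]] -0.16286186825588764 [[-0.01, 0.988, -0.155, 0.343], [-1.0, -0.01, -0.001, -0.021], [-0.002, 0.155, 0.988, 1.115], [0.0, 0.0, 0.0, 1.0]]
{'clock': 0.1, 'joint_pos': array([ 9.86002964e-01,  2.87113452e-01,  1.57806750e+00, -1.04399554e-05,
        1.27861378e+00, -1.50024391e-01]), 'joint_velocities': array([ 0.0003697 , -0.00231735, -0.00390721,  0.00138267, -0.0002075 ,
       -0.0010686 ]), 'tau': array([ 1.24463491e-03, -4.07295728e+01, -2.93699723e+01, -9.76084152e-05,
        3.45745582e-03,  1.03703201e-06]), 'tcp_pos': array([0.28398527, 0.61173099, 0.25204122]), 'tcp_rot': array([-3.90827810e-04,  2.15674801e-01,  9.76464627e-01, -1.02935166e-03]), 'force': array([-0.43578845, -0.23474856, -0.25836879]), 'ft_torque': array([-0.0259407 , -0.03016163, -0.02761685]), 'finger_force': 0.0, 'width': 0.08548976473895498} 0.022
[[-0.0, 0.96, 0.279, 0.071], [1.0, -0.0, 0.001, 0.001], [0.001, 0.279, -0.96, -0.122], [0.0, 0.0, 0.0, 1.0]]
[[-0.907, 0.421, -0.001, 0.284], [0.421, 0.907, -0.002, 0.612], [0.0, -0.002, -1.0, 0.252], [0.0, 0.0, 0.0, 1.0]]
```

View pics/scene0.png

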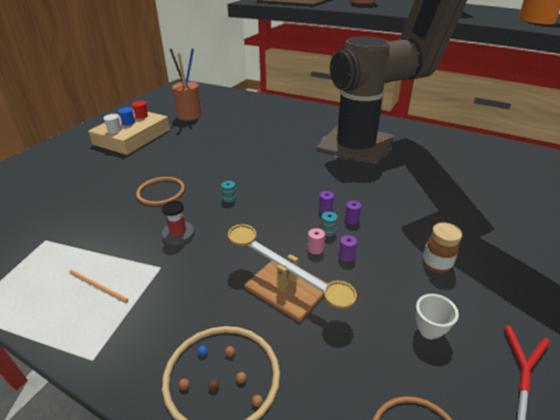

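View pics/top0.png

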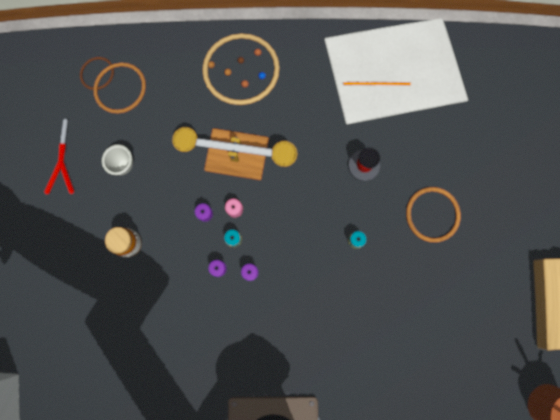

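Candidates: turquoise beads at top (358,239) and (232,238), scene (228,191) and (330,223). Purple beads at top (203,212), (217,268), (249,272) and a pink one at (234,208) are decoys. The red stand is at top (365,162). The balance beam runs between top (185,139) and (285,154).

```bash
python3 - <<'E'
from h import *
I={n:cv2.imread(f"pics/{n}0.png") for n in("scene","top")}; C={n:cam(n) for n in I}
def blobs(n,lo,hi,amin=30):
    m=cv2.inRange(cv2.cvtColor(I[n],cv2.COLOR_BGR2HSV),lo,hi); k,l,s,c=cv2.connectedComponentsWithStats(m)
    return [(c[i].round(1),s[i].tolist()) for i in range(1,k) if s[i][4]>=amin]
R={"turq":((82,110,60),(98,255,255),.03),"pan":((18,120,90),(32,255,255),.07),"purple":((125,90,50),(150,255,255),.03),"pink":((160,60,120),(175,200,255),.03),"red":((0,150,60),(5,255,255),.05)}
for k,(lo,hi,z) in R.items():
    for n in I:
        for c,s in blobs(n,lo,hi): print(k,n,c,s,plane(C[n],*c,z).round(3))
# stand dish: dark; jar, cup
for nm,p,z in (("jarcap",(120,240),.085),("cup",(117,160),.06),("dish",(368,160),.08),("pan+?",(185,139),.07),("pan",(285,154),.07),("foot",(365,165),.012)): print(nm,plane(C["top"],*p,z).round(3))
# crops
a=cv2.resize(I["top"][90:290,170:400],None,fx=2,fy=2,interpolation=cv2.INTER_CUBIC)
b=cv2.resize(I["scene"][165:325,150:380],None,fx=2,fy=2,interpolation=cv2.INTER_CUBIC)[:,:]
h=np.vstack([a[:300],b[:300]]);cv2.imwrite("pics/crop.png",h)
E
```

```text
turq scene [227.7 185.1] [221, 181, 14, 10, 112] [ 0.42  -0.194  0.03 ]
turq scene [228.4 194.4] [222, 191, 13, 7, 55] [ 0.454 -0.169  0.03 ]
turq scene [329.2 217.1] [321, 212, 17, 12, 147] [0.427 0.081 0.03 ]
turq scene [328.1 227.6] [322, 224, 14, 7, 55] [0.462 0.093 0.03 ]
turq top [231.6 236.7] [224, 229, 16, 17, 224] [0.438 0.085 0.03 ]
turq top [358.1 238.4] [350, 230, 17, 17, 230] [ 0.432 -0.188  0.03 ]
pan scene [241.4 234.3] [228, 225, 28, 20, 449] [ 0.605 -0.034  0.07 ]
pan scene [292.6 258.4] [288, 255, 9, 9, 44] [0.62  0.084 0.07 ]
pan scene [281.9 279. ] [277, 265, 10, 27, 184] [0.673 0.09  0.07 ]
pan scene [292.5 277.5] [289, 273, 8, 9, 42] [0.662 0.105 0.07 ]
pan scene [340.1 294.3] [324, 281, 33, 27, 665] [0.66 0.19 0.07]
pan top [184.2 138.8] [172, 127, 26, 25, 495] [0.647 0.185 0.07 ]
pan top [235.1 139.4] [230, 136, 11, 7, 50] [0.644 0.074 0.07 ]
pan top [284.  153.3] [272, 140, 25, 27, 529] [ 0.612 -0.03   0.07 ]
pan top [233.2 156.1] [228, 151, 11, 11, 79] [0.607 0.078 0.07 ]
pan top [544.9 311.7] [543, 277, 5, 71, 121] [ 0.263 -0.587  0.07 ]
purple scene [325.7
[... 624 characters left out ...]
9  63.7] [437, 41, 123, 48, 3692] [-1.012  0.381  0.05 ]
red scene [445.5 116.8] [381, 80, 179, 69, 1050] [-0.223  0.232  0.05 ]
red scene [139.8 109. ] [132, 101, 15, 18, 200] [ 0.176 -0.728  0.05 ]
red scene [176.6 226.9] [168, 215, 17, 20, 198] [ 0.628 -0.181  0.05 ]
red scene [525.4 357.2] [505, 326, 45, 66, 847] [0.634 0.476 0.05 ]
red scene [ 10.2 370.7] [0, 347, 26, 42, 533] [ 1.007 -0.187  0.05 ]
red top [ 59.8 172. ] [45, 144, 29, 50, 466] [0.583 0.471 0.05 ]
red top [362.6 167.4] [357, 162, 13, 10, 56] [ 0.584 -0.2    0.05 ]
jarcap [0.428 0.313 0.085]
cup [0.605 0.335 0.06 ]
dish [ 0.593 -0.208  0.08 ]
pan+? [0.646 0.183 0.07 ]
pan [ 0.61  -0.032  0.07 ]
foot [ 0.598 -0.213  0.012]
```

View pics/crop.png

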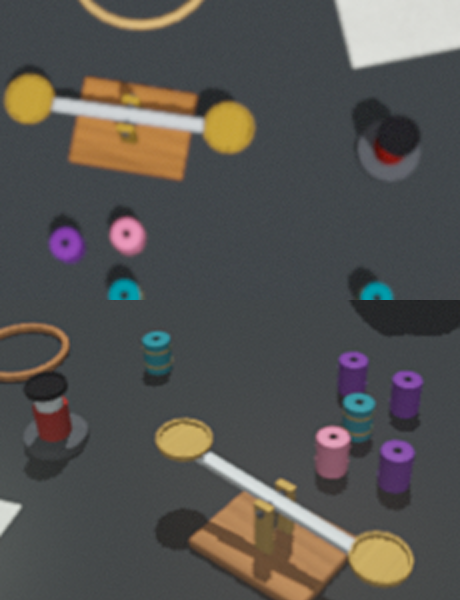

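Request:
send_rows(motion=[[[-0.361,-0.414,0.052],[0,0,-0.435]],[[-0.361,-0.414,0.052],[0,0,-0.435]],[[-0.361,-0.414,0.052],[0,0,-0.435]],[[-0.361,-0.414,0.052],[0,0,-0.435]],[[-0.361,-0.414,0.052],[0,0,-0.435]],[[-0.361,-0.414,0.052],[0,0,-0.435]],[[-0.361,-0.414,0.052],[0,0,-0.435]],[[-0.361,-0.414,0.052],[0,0,-0.435]],[[-0.361,-0.414,0.052],[0,0,-0.435]],[[-0.361,-0.414,0.052],[0,0,-0.435]]], claw=-0.4)

```text
clock: 0.93
tcp_pos: [0.3995, 0.2121, 0.2136]
tcp_rot: [-0.0, -0.0, 1.0, -0.0]
force: [0.7, -0.1, 0.3]
width: 0.0597
finger_force: 0.0
```

```bash
cat >> h.py <<'E'
def go(p):
    T=tool(); d=T[:3,:3].T@(np.array(p)-T[:3,3])
    from scipy.spatial.transform import Rotation as R
    G=np.array([[-1,0,0],[0,1,0],[0,0,-1.]]); r=R.from_matrix(T[:3,:3].T@G).as_rotvec()
    o=telemetry.get_obs(); print("pos",T[:3,3].round(4),"shift",d.round(4),"turn",r.round(3),"t",round(o["clock"],2),"w",round(o["width"],4),"F",o["force"].round(1))
E
python3 -c "
from h import *
go([.437,.084,.2])"
```

```text
pos [0.3995 0.2121 0.2136] shift [-0.0374 -0.1281  0.0136] turn [-0.    -0.     0.001] t 0.93 w 0.0597 F [ 0.7 -0.1  0.3]
```

Request:
send_rows(motion=[[[-0.037,-0.126,0.013],[0,0,0]],[[-0.037,-0.126,0.013],[0,0,0]],[[-0.037,-0.126,0.013],[0,0,0]],[[-0.037,-0.126,0.013],[0,0,0]],[[-0.037,-0.126,0.013],[0,0,0]],[[-0.037,-0.126,0.013],[0,0,0]]])

```text
clock: 1.43
tcp_pos: [0.4365, 0.088, 0.2007]
tcp_rot: [-0.001, 0.001, 1.0, 0.0]
force: [-0.5, 0.4, 0.1]
width: 0.0597
finger_force: 0.0
```

```bash
cat >> h.py <<'E'
def wrist(name,lo,hi,z,amin=150):
    T=tool(); c=cam("wrist",T); im=eyes.get_image("wrist"); cv2.imwrite(f"pics/{name}.png",im)
    m=cv2.inRange(cv2.cvtColor(im,cv2.COLOR_BGR2HSV),lo,hi); m=cv2.morphologyEx(m,cv2.MORPH_CLOSE,np.ones((5,5)))
    for q in cv2.findContours(m,cv2.RETR_EXTERNAL,cv2.CHAIN_APPROX_NONE)[0]:
        if cv2.contourArea(q)<amin: continue
        x,y,w,h=cv2.boundingRect(q); print("blob",(x,y,w,h), "centre",plane(c,x+w/2,y+h/2,z).round(4),"left/right",plane(c,x,y+h/2,z).round(3),plane(c,x+w,y+h/2,z).round(3),"top",plane(c,x+w/2,y,z).round(3))
    return c,im
TQ=((82,80,50),(98,255,255)); PAN=((16,100,70),(34,255,255))
E
python3 -c "
from h import *
go([.437,.084,.2])
wrist('w1',*TQ,.044)"
```

```text
pos [0.4365 0.088  0.2007] shift [-0.0005 -0.004   0.0007] turn [ 0.001 -0.001 -0.001] t 1.43 w 0.0597 F [-0.5  0.4  0.1]
blob (260, 180, 35, 41) centre [0.4351 0.0844 0.044 ] left/right [0.435 0.067 0.044] [0.435 0.102 0.044] top [0.415 0.085 0.044]
blob (3, 176, 59, 40) centre [ 0.4294 -0.1684  0.044 ] left/right [ 0.429 -0.203  0.044] [ 0.43  -0.136  0.044] top [ 0.409 -0.163  0.044]
```

View pics/w1.png

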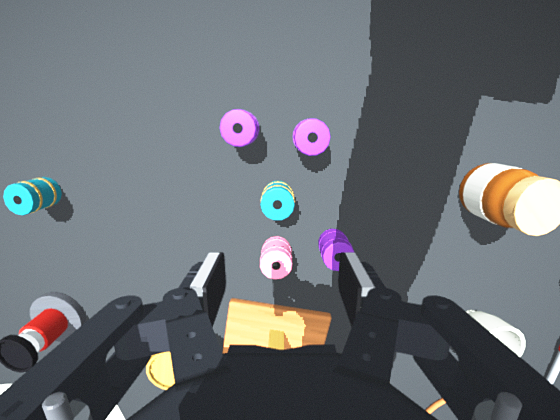

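Bead B's top face is at (278,204), with the pink bead at (276,262) and purple beads at (239,128), (312,136) and (335,248). The fingers closing along y clear all of them.

Request:
send_rows(motion=[[[0,-0.0035,0.04],[0,0,0]],[[0,-0.0035,0.08],[0,0,0]],[[0,-0.0035,0.12],[0,0,0]],[[0,-0.0035,0.15],[0,0,0]],[[0,-0.0035,0.167],[0,0,0]],[[0,-0.0035,0.167],[0,0,0]],[[0,-0.0035,0.167],[0,0,0]]])

```text
clock: 2.07
tcp_pos: [0.4359, 0.086, 0.0336]
tcp_rot: [-0.001, -0.001, 1.0, 0.0]
force: [0.1, -0.1, 0.8]
width: 0.0597
finger_force: 0.0
```

Request:
send_rows(motion=[[[0,0,0],[0,0,0]],[[0,0,0],[0,0,0]],[[0,0,0],[0,0,0]],[[0,0,0],[0,0,0]],[[0,0,0],[0,0,0]],[[0,0,0],[0,0,0]]], claw=1)

```text
clock: 2.57
tcp_pos: [0.4388, 0.0848, 0.0364]
tcp_rot: [0.002, 0.0, 1.0, 0.0]
force: [-0.6, 2.0, 6.2]
width: 0.0322
finger_force: 60.0
```

Request:
send_rows(motion=[[[0,0,-0.04],[0,0,0]],[[0,0,-0.08],[0,0,0]],[[0,0,-0.12],[0,0,0]],[[0,0,-0.16],[0,0,0]],[[0,0,-0.16],[0,0,0]],[[0,0,-0.16],[0,0,0]]])

```text
clock: 3.07
tcp_pos: [0.4388, 0.0844, 0.1979]
tcp_rot: [0.004, -0.0, 1.0, -0.0]
force: [0.3, 0.4, -1.9]
width: 0.032
finger_force: 59.9
```

```bash
python3 -c "
from h import *
s,t=cam('scene'),cam('top')
for n,a,b in (('plus',(340.5,294),(184.5,139)),('minus',(241.5,234.5),(284.5,153.5)),('beadA',(228.3,184.5),(358.3,239)),('dish',(173.5,208),(369,160)),('foot',(178,233),(364.5,165))):
  r=[ray(s,*a),ray(t,*b)]; print(n,tri(r).round(4))
go([.646,.184,.2])"
python3 - <<'E'
import sys; sys.path.insert(0,'.')
E
python3 -c "
import cv2,numpy as np
a=cv2.imread('pics/top0.png')[120:200,320:420];b=cv2.imread('pics/scene0.png')[190:255,140:220]
cv2.imwrite('pics/st.png',np.hstack([cv2.resize(a,(400,320),interpolation=cv2.INTER_CUBIC),cv2.resize(b,(394,320),interpolation=cv2.INTER_CUBIC)]))"
```

```text
plus [0.6494 0.1873 0.0585]
minus [ 0.6098 -0.0306  0.0745]
beadA [ 0.4292 -0.1865  0.0391]
dish [ 0.5962 -0.212   0.0683]
foot [ 0.6002 -0.2124  0.0008]
pos [0.4388 0.0844 0.1979] shift [-0.2073  0.0996 -0.0003] turn [-0.     0.009  0.   ] t 3.07 w 0.032 F [ 0.3  0.4 -1.9]
```

View pics/st.png

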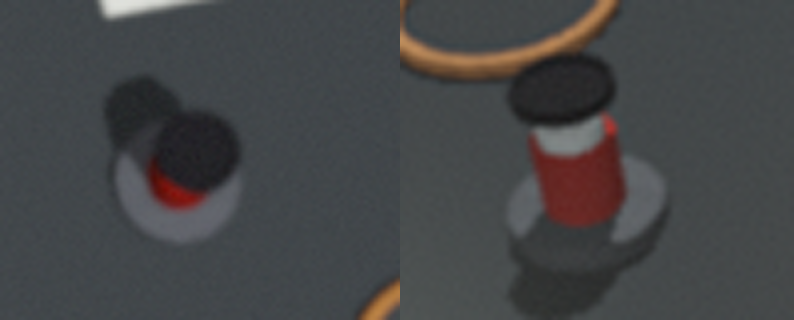

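Request:
send_rows(motion=[[[-0.035,0.017,0],[0,0,0]],[[-0.07,0.034,0],[0,0,0]],[[-0.105,0.051,0],[0,0,0]],[[-0.14,0.068,0],[0,0,0]],[[-0.175,0.085,0],[0,0,0]],[[-0.2,0.096,0],[0,0,0]],[[-0.21,0.102,0],[0,0,0]],[[-0.21,0.102,0],[0,0,0]],[[-0.21,0.102,0],[0,0,0]]])

```text
clock: 3.82
tcp_pos: [0.6457, 0.1864, 0.1913]
tcp_rot: [-0.002, -0.0, 1.0, -0.0]
force: [-0.4, -0.8, -0.3]
width: 0.0323
finger_force: 59.9
```

```bash
python3 -c "
from h import *
go([.649,.186,.096])
c,im=wrist('w2',*PAN,.058,300)
print(proj(c,[.648,.186,.058]),proj(c,[.61,-.031,.08]))
wrist('w2b',*TQ,.2)
"
```

```text
pos [0.6457 0.1864 0.1913] shift [-0.0037 -0.0003  0.0953] turn [-0.001 -0.005  0.001] t 3.82 w 0.0323 F [-0.4 -0.8 -0.3]
blob (197, 217, 37, 19) centre [0.6629 0.1249 0.058 ] left/right [0.663 0.107 0.058] [0.663 0.142 0.058] top [0.654 0.125 0.058]
blob (121, 204, 61, 21) centre [0.6513 0.0655 0.058 ] left/right [0.651 0.036 0.058] [0.651 0.094 0.058] top [0.641 0.067 0.058]
blob (252, 187, 60, 68) centre [0.6574 0.187  0.058 ] left/right [0.657 0.159 0.058] [0.657 0.215 0.058] top [0.625 0.187 0.058]
blob (0, 145, 62, 64) centre [ 0.6151 -0.0464  0.058 ] left/right [ 0.615 -0.079  0.058] [ 0.615 -0.015  0.058] top [ 0.586 -0.04   0.058]
blob (121, 128, 121, 70) centre [0.6038 0.0982 0.058 ] left/right [0.603 0.043 0.058] [0.604 0.152 0.058] top [0.574 0.101 0.058]
[280.93626304 211.18699087] [ 25.57596835 175.1027161 ]
blob (246, 229, 73, 95) centre [0.6372 0.187  0.2   ] left/right [0.637 0.171 0.2  ] [0.637 0.203 0.2  ] top [0.615 0.187 0.2  ]
```

View pics/w2.png

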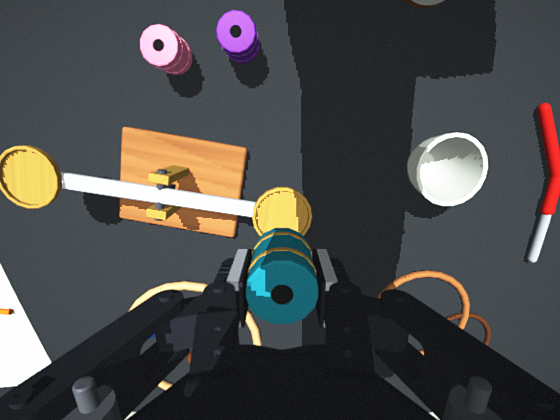

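Bead held upright, top face hole at (282,294). The lowered plus pan is centred near (282,216), and the minus pan at (29,177) is raised.

Request:
send_rows(motion=[[[-0.006,0,0.03],[0,0,0]],[[-0.006,0,0.06],[0,0,0]],[[-0.006,0,0.08],[0,0,0]],[[-0.006,0,0.088],[0,0,0]],[[-0.006,0,0.088],[0,0,0]],[[-0.006,0,0.088],[0,0,0]]])

```text
clock: 4.42
tcp_pos: [0.6526, 0.1862, 0.1067]
tcp_rot: [0.0, 0.0, 1.0, 0.0]
force: [0.3, -1.1, 0.8]
width: 0.0322
finger_force: 59.9
```

Request:
send_rows(motion=[[[0,0,0.001],[0,0,0]],[[0,0,0.002],[0,0,0]],[[0,0,0.003],[0,0,0]],[[0,0,0.003],[0,0,0]]])

```text
clock: 4.75
tcp_pos: [0.6533, 0.1866, 0.1041]
tcp_rot: [0.001, -0.0, 1.0, 0.0]
force: [-0.2, 0.5, -1.4]
width: 0.0321
finger_force: 59.9
```

Request:
send_rows(motion=[[[0,0,0.001],[0,0,0]],[[0,0,0.002],[0,0,0]],[[0,0,0.002],[0,0,0]],[[0,0,0.002],[0,0,0]]])

```text
clock: 5.08
tcp_pos: [0.6527, 0.1865, 0.1009]
tcp_rot: [-0.0, -0.0, 1.0, -0.0]
force: [-0.6, 0.0, -0.6]
width: 0.0324
finger_force: 59.9
```

Request:
send_rows(motion=[[[0,0,0.001],[0,0,0]],[[0,0,0.002],[0,0,0]],[[0,0,0.003],[0,0,0]],[[0,0,0.003],[0,0,0]]])

```text
clock: 5.42
tcp_pos: [0.6527, 0.1865, 0.0977]
tcp_rot: [-0.0, -0.0, 1.0, -0.0]
force: [-0.2, 1.4, -0.6]
width: 0.0322
finger_force: 59.9
```

Request:
send_rows(motion=[[[0,0,0.001],[0,0,0]],[[0,0,0.0015],[0,0,0]],[[0,0,0.0015],[0,0,0]]])

```text
clock: 5.67
tcp_pos: [0.6528, 0.1865, 0.0964]
tcp_rot: [-0.0, -0.0, 1.0, -0.0]
force: [1.2, -0.2, -1.3]
width: 0.0321
finger_force: 59.9
```

Request:
send_rows(motion=[[[0,0,0.001],[0,0,0]],[[0,0,0.0015],[0,0,0]],[[0,0,0.0015],[0,0,0]]])

```text
clock: 5.92
tcp_pos: [0.6528, 0.1865, 0.0949]
tcp_rot: [-0.0, -0.0, 1.0, -0.0]
force: [0.3, -0.6, -1.4]
width: 0.0323
finger_force: 59.9
```

Request:
send_rows(motion=[[[0,0,0.001],[0,0,0]],[[0,0,0.001],[0,0,0]],[[0,0,0.001],[0,0,0]]])

```text
clock: 6.17
tcp_pos: [0.6528, 0.1865, 0.094]
tcp_rot: [-0.0, -0.0, 1.0, 0.0]
force: [0.3, 0.2, 0.0]
width: 0.0326
finger_force: 59.9
```

Request:
send_rows(motion=[[[0,0,0.001],[0,0,0]],[[0,0,0.001],[0,0,0]],[[0,0,0.001],[0,0,0]]])

```text
clock: 6.42
tcp_pos: [0.653, 0.1865, 0.0937]
tcp_rot: [0.0, -0.0, 1.0, -0.0]
force: [-2.0, -0.1, 1.9]
width: 0.0325
finger_force: 60.2
```

```bash
python3 -c "
from h import *
go([.649,.186,.096])
c,im=wrist('w3',*TQ,.1,300)
cv2.imwrite('pics/w3c.png',cv2.resize(im[150:360,180:380],None,fx=2.5,fy=2.5))
"
```

```text
pos [0.653  0.1865 0.0937] shift [ 0.004  -0.0005 -0.0023] turn [-0.  0.  0.] t 6.42 w 0.0325 F [-2.  -0.1  1.9]
blob (245, 228, 74, 97) centre [0.6458 0.1872 0.1   ] left/right [0.646 0.171 0.1  ] [0.646 0.204 0.1  ] top [0.623 0.187 0.1  ]
```

View pics/w3c.png

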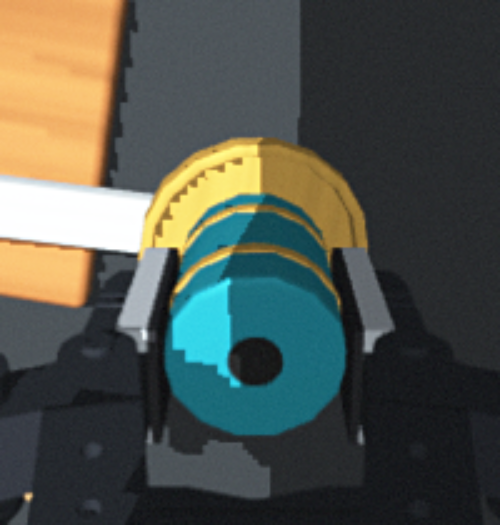

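Bead stands inside the pan (rim visible all round the near side). Releasing.

Request:
send_rows(motion=[[[0,0,0],[0,0,0]],[[0,0,0],[0,0,0]],[[0,0,0],[0,0,0]],[[0,0,0],[0,0,0]]], claw=-0.4)

```text
clock: 6.8
tcp_pos: [0.6527, 0.1865, 0.0927]
tcp_rot: [-0.0, -0.0, 1.0, 0.0]
force: [-0.0, 0.7, 0.6]
width: 0.0597
finger_force: 0.0
```

Request:
send_rows(motion=[[[0,0,-0.01],[0,0,0]],[[0,0,-0.03],[0,0,0]],[[0,0,-0.06],[0,0,0]],[[0,0,-0.1],[0,0,0]],[[0,0,-0.14],[0,0,0]],[[0,0,-0.14],[0,0,0]]])

```text
clock: 7.3
tcp_pos: [0.6573, 0.1873, 0.2457]
tcp_rot: [0.009, -0.0, 1.0, 0.001]
force: [0.7, -0.4, 2.7]
width: 0.0595
finger_force: 0.0
```

```bash
python3 -c "
from h import *
go([.4315,-.1865,.2])
c,im=wrist('w4',*TQ,.1,150)
"
```

```text
pos [0.6573 0.1873 0.2457] shift [ 0.2268 -0.3738  0.0406] turn [0.002 0.019 0.   ] t 7.3 w 0.0595 F [ 0.7 -0.4  2.7]
blob (267, 174, 37, 42) centre [0.6506 0.1917 0.1   ] left/right [0.651 0.174 0.1  ] [0.651 0.209 0.1  ] top [0.631 0.192 0.1  ]
```

Request:
send_rows(motion=[[[0.02,-0.034,0.003],[0,0,0]],[[0.04,-0.068,0.006],[0,0,0]],[[0.06,-0.1,0.009],[0,0,0]],[[0.08,-0.134,0.012],[0,0,0]],[[0.1,-0.168,0.015],[0,0,0]],[[0.12,-0.2,0.018],[0,0,0]],[[0.14,-0.235,0.021],[0,0,0]],[[0.16,-0.27,0.024],[0,0,0]],[[0.18,-0.303,0.027],[0,0,0]],[[0.2,-0.336,0.03],[0,0,0]]])

```text
clock: 8.18
tcp_pos: [0.4512, -0.1505, 0.2023]
tcp_rot: [-0.0, -0.0, 1.0, 0.0]
force: [1.1, 0.5, 0.9]
width: 0.0598
finger_force: 0.0
```

Request:
send_rows(motion=[[[0.014,-0.025,0],[0,0,0]],[[0.022,-0.037,0],[0,0,0]],[[0.022,-0.037,0],[0,0,0]],[[0.022,-0.037,0],[0,0,0]]])

```text
clock: 8.52
tcp_pos: [0.4303, -0.1868, 0.2026]
tcp_rot: [-0.0, 0.001, 1.0, 0.0]
force: [0.2, 0.9, -0.5]
width: 0.0596
finger_force: 0.0
```

```bash
python3 -c "
from h import *
c,im=wrist('w5',*TQ,.044,150)
T=tool()
go([.4315,-.1865,.035])
m=cv2.inRange(cv2.cvtColor(im,cv2.COLOR_BGR2HSV),*TQ)
g=cv2.cvtColor(im,cv2.COLOR_BGR2GRAY)
x=slice(240,320)
h=(g<60).astype(np.uint8)*255; 
k,l,s,ce=cv2.connectedComponentsWithStats(h)
for i in range(1,k):
  if 15<s[i][4]<200: print(ce[i],s[i],plane(c,*ce[i],.044).round(4))
"
```

```text
blob (266, 180, 34, 41) centre [ 0.4294 -0.1849  0.044 ] left/right [ 0.429 -0.202  0.044] [ 0.429 -0.168  0.044] top [ 0.409 -0.185  0.044]
pos [ 0.4307 -0.1862  0.2027] shift [-0.0008 -0.0005  0.1677] turn [ 0.001 -0.    -0.   ] t 8.57 w 0.0599 F [-0.1  0.3  0.4]
[556.45238095   3.33333333] [552   0   8  11  42] [0.245  0.0631 0.044 ]
[522.60606061 266.72727273] [520 264   6   7  33] [0.5057 0.0832 0.044 ]
[378.09090909 284.45454545] [374 282   9   6  33] [ 0.5245 -0.0805  0.044 ]
[186.35294118 287.88235294] [183 286   7   5  17] [ 0.5282 -0.2915  0.044 ]
[436.5625 296.25  ] [432 295  11   3  16] [ 0.5407 -0.0118  0.044 ]
[132.95238095 297.47619048] [130 296   8   4  21] [ 0.5413 -0.3541  0.044 ]
[128.875 303.   ] [127 301   5   5  16] [ 0.5486 -0.3601  0.044 ]
[ 39.42105263 363.05263158] [ 34 360  13   8  19] [ 0.6419 -0.4965  0.044 ]
[537.95833333 360.66666667] [530 360  16   2  24] [0.641  0.1426 0.044 ]
```

Request:
send_rows(motion=[[[-0.001,0.0015,0.04],[0,0,0]],[[-0.001,0.0015,0.08],[0,0,0]],[[-0.001,0.0015,0.12],[0,0,0]],[[-0.001,0.0015,0.15],[0,0,0]],[[-0.001,0.0015,0.168],[0,0,0]],[[-0.001,0.0015,0.168],[0,0,0]],[[-0.001,0.0015,0.168],[0,0,0]],[[-0.001,0.0015,0.168],[0,0,0]]])

```text
clock: 9.23
tcp_pos: [0.4333, -0.1851, 0.0364]
tcp_rot: [0.001, -0.001, 1.0, -0.001]
force: [0.2, -1.1, 0.8]
width: 0.0597
finger_force: 0.0
```

Request:
send_rows(motion=[[[0,0,0],[0,0,0]],[[0,0,0],[0,0,0]],[[0,0,0],[0,0,0]],[[0,0,0],[0,0,0]],[[0,0,0],[0,0,0]],[[0,0,0],[0,0,0]]], claw=1)

```text
clock: 9.73
tcp_pos: [0.4334, -0.1859, 0.0372]
tcp_rot: [0.002, 0.0, 1.0, -0.001]
force: [-0.2, 1.0, 7.1]
width: 0.0325
finger_force: 60.1
```

Request:
send_rows(motion=[[[0,0,-0.03],[0,0,0]],[[0,0,-0.07],[0,0,0]],[[0,0,-0.11],[0,0,0]],[[0,0,-0.15],[0,0,0]],[[0,0,-0.165],[0,0,0]],[[0,0,-0.165],[0,0,0]]])

```text
clock: 10.23
tcp_pos: [0.4342, -0.1867, 0.2058]
tcp_rot: [0.005, -0.0, 1.0, -0.003]
force: [0.4, -0.6, -1.0]
width: 0.0321
finger_force: 60.4
```

Request:
send_rows(motion=[[[-0.03,0.026,0],[0,0,0]],[[-0.06,0.052,0],[0,0,0]],[[-0.09,0.078,0],[0,0,0]],[[-0.12,0.104,0],[0,0,0]],[[-0.15,0.13,0],[0,0,0]],[[-0.17,0.148,0],[0,0,0]],[[-0.178,0.155,0],[0,0,0]],[[-0.178,0.155,0],[0,0,0]],[[-0.178,0.155,0],[0,0,0]]])

```text
clock: 10.98
tcp_pos: [0.6086, -0.0299, 0.1978]
tcp_rot: [-0.002, -0.001, 1.0, 0.0]
force: [-0.8, 0.1, -0.9]
width: 0.0323
finger_force: 60.3
```

```bash
python3 -c "
from h import *
go([.612,-.031,.125])
c,im=wrist('w6',*PAN,.084,300)
print(proj(c,[.611,-.031,.082]))
wrist('w6b',*TQ,.2)
cv2.imwrite('pics/w6c.png',im[100:340,150:500])
"
```

```text
pos [ 0.6086 -0.0299  0.1978] shift [-0.0037 -0.0011  0.0728] turn [ 0.    -0.004  0.001] t 10.98 w 0.0323 F [-0.8  0.1 -0.9]
blob (472, 223, 50, 50) centre [0.64   0.1665 0.084 ] left/right [0.64  0.142 0.084] [0.64  0.191 0.084] top [0.616 0.161 0.084]
blob (375, 199, 39, 25) centre [0.6056 0.0669 0.084 ] left/right [0.606 0.05  0.084] [0.606 0.084 0.084] top [0.595 0.066 0.084]
blob (248, 188, 68, 83) centre [ 0.6218 -0.0292  0.084 ] left/right [ 0.622 -0.059  0.084] [0.622 0.    0.084] top [ 0.585 -0.029  0.084]
[279.90076171 216.83141446]
blob (482, 235, 68, 52) centre [0.5969 0.0813 0.2   ] left/right [0.597 0.064 0.2  ] [0.597 0.099 0.2  ] top [0.584 0.078 0.2  ]
blob (246, 226, 72, 97) centre [ 0.6027 -0.0298  0.2   ] left/right [ 0.603 -0.047  0.2  ] [ 0.603 -0.013  0.2  ] top [ 0.579 -0.03   0.2  ]
```

View pics/w6c.png

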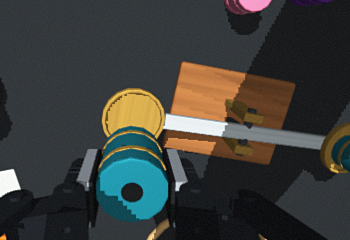

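Request:
send_rows(motion=[[[-0.003,0.001,0.03],[0,0,0]],[[-0.003,0.001,0.055],[0,0,0]],[[-0.003,0.001,0.068],[0,0,0]],[[-0.003,0.001,0.071],[0,0,0]],[[-0.003,0.001,0.071],[0,0,0]],[[-0.003,0.001,0.071],[0,0,0]],[[-0.003,0.001,0.071],[0,0,0]]])

```text
clock: 11.67
tcp_pos: [0.614, -0.0295, 0.1312]
tcp_rot: [0.002, 0.0, 1.0, -0.0]
force: [-0.1, -0.5, -1.5]
width: 0.0324
finger_force: 60.3
```

Request:
send_rows(motion=[[[0,0,0.001],[0,0,0]],[[0,0,0.002],[0,0,0]],[[0,0,0.002],[0,0,0]],[[0,0,0.002],[0,0,0]]])

```text
clock: 12.0
tcp_pos: [0.613, -0.029, 0.1274]
tcp_rot: [0.0, -0.0, 1.0, -0.0]
force: [-0.1, 0.2, -2.3]
width: 0.0324
finger_force: 60.3
```

Request:
send_rows(motion=[[[0,0,0.001],[0,0,0]],[[0,0,0.002],[0,0,0]],[[0,0,0.002],[0,0,0]],[[0,0,0.002],[0,0,0]]])

```text
clock: 12.33
tcp_pos: [0.6128, -0.0289, 0.1248]
tcp_rot: [-0.0, -0.0, 1.0, 0.0]
force: [-0.5, -0.5, -1.3]
width: 0.0319
finger_force: 60.3
```

Request:
send_rows(motion=[[[0,0,0.001],[0,0,0]],[[0,0,0.002],[0,0,0]],[[0,0,0.0025],[0,0,0]],[[0,0,0.0025],[0,0,0]]])

```text
clock: 12.67
tcp_pos: [0.6127, -0.029, 0.1223]
tcp_rot: [-0.0, -0.0, 1.0, 0.0]
force: [0.2, 0.4, -1.6]
width: 0.032
finger_force: 60.3
```

Request:
send_rows(motion=[[[0,0,0.001],[0,0,0]],[[0,0,0.0015],[0,0,0]],[[0,0,0.0015],[0,0,0]],[[0,0,0.0015],[0,0,0]]])

```text
clock: 13.0
tcp_pos: [0.6129, -0.029, 0.1212]
tcp_rot: [0.0, -0.0, 1.0, -0.0]
force: [-0.8, -0.0, -1.8]
width: 0.0321
finger_force: 60.3
```

```bash
python3 -c "
from h import *
go([.612,-.029,.120])
im=eyes.get_image('scene'); t=eyes.get_image('wrist')
cv2.imwrite('pics/s7.png',np.hstack([cv2.resize(im[150:320,190:390],(400,340)),cv2.resize(t[150:320,180:380],(400,340))]))
"
```

```text
pos [ 0.6129 -0.029   0.1212] shift [0.0009 0.     0.0012] turn [-0.  0.  0.] t 13.0 w 0.0321 F [-0.8 -0.  -1.8]
```

View pics/s7.png

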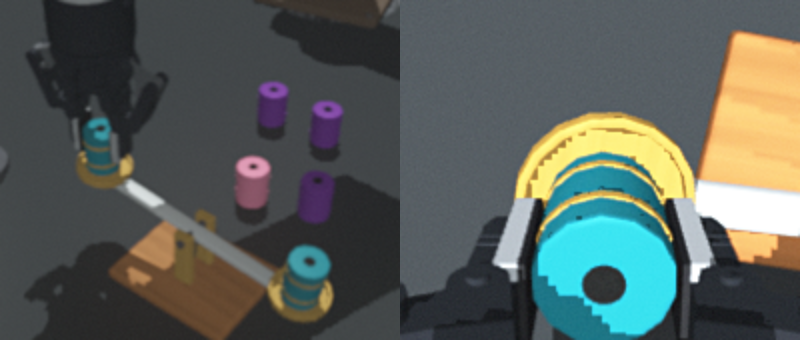

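Held bead sits centred over the raised minus pan; the other bead stands in the plus pan. Lower a little more and release.

Request:
send_rows(motion=[[[0,0,0.001],[0,0,0]],[[0,0,0.002],[0,0,0]],[[0,0,0.002],[0,0,0]]])

```text
clock: 13.35
tcp_pos: [0.6129, -0.0291, 0.119]
tcp_rot: [0.0, -0.0, 1.0, -0.0]
force: [-0.1, -0.9, -1.1]
width: 0.0322
finger_force: 60.3
```

Request:
send_rows(motion=[[[0,0,0.001],[0,0,0]],[[0,0,0.001],[0,0,0]],[[0,0,0.001],[0,0,0]]])

```text
clock: 13.6
tcp_pos: [0.6129, -0.029, 0.118]
tcp_rot: [0.0, -0.0, 1.0, -0.0]
force: [0.6, -0.2, -0.4]
width: 0.032
finger_force: 60.3
```

Request:
send_rows(motion=[[[0,0,0.001],[0,0,0]],[[0,0,0.001],[0,0,0]],[[0,0,0.001],[0,0,0]]])

```text
clock: 13.85
tcp_pos: [0.6128, -0.029, 0.117]
tcp_rot: [-0.0, -0.0, 1.0, 0.0]
force: [0.1, -0.1, -1.2]
width: 0.032
finger_force: 60.3
```

Request:
send_rows(motion=[[[0,0,0],[0,0,0]],[[0,0,0],[0,0,0]],[[0,0,0],[0,0,0]],[[0,0,0],[0,0,0]],[[0,0,0],[0,0,0]],[[0,0,0],[0,0,0]]], claw=-0.4)

```text
clock: 14.35
tcp_pos: [0.6129, -0.029, 0.1172]
tcp_rot: [0.0, -0.0, 1.0, -0.0]
force: [-0.3, 0.4, 0.0]
width: 0.0598
finger_force: 0.0
```

Request:
send_rows(motion=[[[0,0,-0.01],[0,0,0]],[[0,0,-0.03],[0,0,0]],[[0,0,-0.06],[0,0,0]],[[0,0,-0.09],[0,0,0]],[[0,0,-0.11],[0,0,0]],[[0,0,-0.11],[0,0,0]],[[0,0,-0.11],[0,0,0]],[[0,0,-0.11],[0,0,0]],[[0,0,-0.11],[0,0,0]],[[0,0,-0.11],[0,0,0]]])

```text
clock: 15.18
tcp_pos: [0.6119, -0.0288, 0.2249]
tcp_rot: [-0.002, -0.0, 1.0, 0.0]
force: [0.6, 0.1, -0.6]
width: 0.0596
finger_force: 0.0
```

```bash
cat > look.py <<'E'
from h import *
go([.649,.186,.25])
for n in ("scene","top"):
    im=eyes.get_image(n); cv2.imwrite(f"pics/{n}8.png",im); h=cv2.cvtColor(im,cv2.COLOR_BGR2HSV)
    m=cv2.inRange(h,TQ[0],TQ[1]); m=cv2.morphologyEx(m,cv2.MORPH_CLOSE,np.ones((5,5)))
    k,l,s,c=cv2.connectedComponentsWithStats(m)
    for i in range(1,k):
        if s[i][4]>60: print(n,"turq",c[i].round(1),s[i])
    p=cv2.inRange(h,(18,120,90),(32,255,255)); k,l,s,c=cv2.connectedComponentsWithStats(p)
    for i in range(1,k):
        if s[i][4]>100: print(n,"pan",c[i].round(1),s[i])
c,im=wrist('w8',*TQ,.1)
E
python3 look.py
```

```text
pos [ 0.6119 -0.0288  0.2249] shift [-0.0371  0.2148 -0.025 ] turn [ 0.001 -0.004  0.   ] t 15.18 w 0.0596 F [ 0.6  0.1 -0.6]
scene turq [240.  232.8] [230 220  20  28 429]
scene turq [339.3 274.5] [328 259  23  34 611]
scene pan [242.5 245. ] [229 235  27  17 149]
scene pan [281.9 279.3] [277 266  10  26 185]
scene pan [342.4 288.6] [324 276  34  23 271]
top turq [182.3 130.5] [174 121  17  21 263]
top pan [183.2 140.8] [171 126  25  24 222]
top pan [118.5 239.8] [107 228  24  25 355]
top pan [544.5 302.5] [541 260   7  89 162]
blob (486, 231, 54, 49) centre [0.6573 0.1959 0.1   ] left/right [0.657 0.168 0.1  ] [0.658 0.225 0.1  ] top [0.632 0.19  0.1  ]
blob (256, 184, 40, 44) centre [ 0.6078 -0.0334  0.1   ] left/right [ 0.608 -0.051  0.1  ] [ 0.608 -0.016  0.1  ] top [ 0.588 -0.033  0.1  ]
```

```bash
python3 -c "
from h import *
c=cam('scene')
for p in ([.612,-.029],[.649,.186]):
  print([proj(c,p+[z]).round(1) for z in (.056,.069,.082)])
im=eyes.get_image('scene'); w=eyes.get_image('wrist')
cv2.imwrite('pics/s9.png',np.hstack([cv2.resize(im[190:320,190:390],(500,325)),cv2.resize(w[140:300,200:350],(300,325))]))"
```

```text
[array([242. , 242.6]), array([241.6, 237.6]), array([241.1, 232.4])]
[array([339.1, 294.5]), array([339.8, 289.3]), array([340.5, 284. ])]
```

View pics/s9.png

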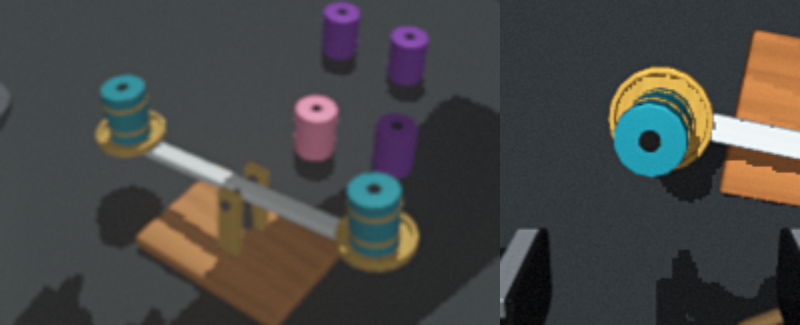

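The minus pan bead dropped (minus pan's scene row fell by 10 px, plus pan rose by 8 px), so the heavier bead is on the minus pan. Its top hole is at wrist pixel about (275,209).

```bash
python3 -c "
from h import *
T=tool();c=cam('wrist',T); w=eyes.get_image('wrist')
g=cv2.cvtColor(w,cv2.COLOR_BGR2GRAY)[195:222,262:290]
m=(g<50).astype(np.uint8); k,l,s,ce=cv2.connectedComponentsWithStats(m); print(s,ce)
i=1+np.argmax(s[1:,4]); u=ce[i]+[262,195]; print(u,plane(c,*u,.0985))
# foot/dish of stand in the wrist image now?
print(proj(c,[.597,-.212,.08])); go([.6,-.03,.1])"
```

```text
[[  0   0  28  27 674]
 [ 26   0   2   2   2]
 [  8   9  10  10  80]] [[13.58011869 12.93323442]
 [26.5         0.5       ]
 [12.5        13.875     ]]
[274.5   208.875] [ 0.61173646 -0.03491301  0.0985    ]
[ 91.91817934 189.10272611]
pos [ 0.6127 -0.029   0.2267] shift [ 0.0127 -0.001   0.1267] turn [ 0.    -0.001  0.   ] t 15.48 w 0.0596 F [ 0.2 -0.6  0.3]
```

Request:
send_rows(motion=[[[0.0005,-0.004,0.02],[-0.06,0,0]],[[0.0005,-0.006,0.05],[-0.12,0,0]],[[0.0005,-0.006,0.08],[-0.12,0,0]],[[0.0005,-0.006,0.1],[-0.12,0,0]],[[0.0005,-0.0055,0.12],[-0.12,0,0]],[[0.0005,-0.0045,0.13],[-0.12,0,0]],[[0.0005,-0.0045,0.136],[-0.12,0,0]],[[0.0005,-0.0045,0.136],[-0.12,0,0]],[[0.0005,-0.0045,0.136],[-0.12,0,0]]])

```text
clock: 16.23
tcp_pos: [0.613, -0.0336, 0.092]
tcp_rot: [0.001, -0.0, 0.998, 0.06]
force: [0.7, 0.1, 0.7]
width: 0.0596
finger_force: 0.0
```

Request:
send_rows(motion=[[[0,0,0],[0,0,0]],[[0,0,0],[0,0,0]],[[0,0,0],[0,0,0]],[[0,0,0],[0,0,0]],[[0,0,0],[0,0,0]],[[0,0,0],[0,0,0]]], claw=1)

```text
clock: 16.73
tcp_pos: [0.6135, -0.0338, 0.093]
tcp_rot: [0.001, -0.0, 0.998, 0.06]
force: [-1.4, -0.7, 5.9]
width: 0.0324
finger_force: 59.8
```

Request:
send_rows(motion=[[[0,0,-0.01],[0,0,0]],[[0,0,-0.025],[0,0,0]],[[0,0,-0.045],[0,0,0]],[[0,0,-0.07],[0,0,0]],[[0,0,-0.1],[0.06,0,0]],[[0,0,-0.12],[0.12,0,0]],[[0,0,-0.12],[0.12,0,0]],[[0,0,-0.12],[0.12,0,0]]])

```text
clock: 17.4
tcp_pos: [0.6126, -0.0474, 0.2111]
tcp_rot: [0.001, -0.001, 1.0, 0.0]
force: [-0.8, 0.4, -2.6]
width: 0.0323
finger_force: 59.8
```

```bash
python3 look.py; python3 -c "
from h import *
go([.597,-.212,.22])"
```

```text
pos [ 0.6126 -0.0474  0.2111] shift [-0.0367  0.2334 -0.0386] turn [0.001 0.002 0.001] t 17.4 w 0.0323 F [-0.8  0.4 -2.6]
scene turq [226.5 179.8] [218 164  21  32 426]
scene turq [342.4 287.1] [332 272  24  33 567]
scene pan [241.6 232.6] [228 223  28  21 464]
scene pan [282.1 279.2] [277 266  10  26 188]
scene pan [339.7 300.4] [324 284  33  27 271]
top turq [180.1 133.9] [171 125  20  20 274]
top pan [186.3 142.6] [173 128  24  25 206]
top pan [118.4 239.6] [107 228  23  24 347]
top pan [544.4 301.9] [541 260   7  88 163]
blob (492, 229, 68, 49) centre [0.646 0.174 0.1  ] left/right [0.645 0.141 0.1  ] [0.647 0.209 0.1  ] top [0.622 0.168 0.1  ]
blob (246, 224, 73, 96) centre [ 0.6617 -0.0461  0.1   ] left/right [ 0.662 -0.078  0.1  ] [ 0.662 -0.014  0.1  ] top [ 0.617 -0.046  0.1  ]
pos [ 0.6108 -0.0476  0.2072] shift [ 0.0139 -0.1644 -0.0131] turn [ 0.002 -0.005  0.   ] t 17.55 w 0.0324 F [ 0.1  1.  -1.8]
```

Request:
send_rows(motion=[[[-0.005,-0.03,-0.002],[0,0,0]],[[-0.01,-0.065,-0.006],[0,0,0]],[[-0.02,-0.1,-0.01],[0,0,0]],[[-0.025,-0.135,-0.013],[0,0,0]],[[-0.028,-0.157,-0.013],[0,0,0]],[[-0.028,-0.164,-0.013],[0,0,0]],[[-0.028,-0.164,-0.013],[0,0,0]],[[-0.028,-0.164,-0.013],[0,0,0]]])

```text
clock: 18.22
tcp_pos: [0.6395, -0.2113, 0.2209]
tcp_rot: [-0.002, 0.0, 1.0, 0.001]
force: [0.9, 0.4, -1.5]
width: 0.0324
finger_force: 60.1
```

```bash
cat > st.py <<'E'
from h import *
go([.597,-.212,.2])
T=tool(); c=cam('wrist',T); im=eyes.get_image('wrist'); cv2.imwrite('pics/w10.png',im)
print([proj(c,[.598,-.212,z]).round(0) for z in (0.012,.05,.085)])
x0,y0=proj(c,[.598,-.212,.085]).astype(int); s=im[max(0,y0-70):y0+60,x0-70:x0+70]
h=cv2.cvtColor(s,cv2.COLOR_BGR2HSV)
for nm,m in (("dark",(h[...,2]<45)),("red",((h[...,0]<6)|(h[...,0]>174))&(h[...,1]>150)&(h[...,2]>60)),("turq",cv2.inRange(h,*TQ)>0)):
    k,l,st,ce=cv2.connectedComponentsWithStats(m.astype(np.uint8))
    for i in range(1,k):
        if st[i][4]>60: print(nm,st[i]+[x0-70,max(0,y0-70),0,0,0],(ce[i]+[x0-70,max(0,y0-70)]).round(1))
g=s[::7,::5].max(2); print("\n".join(" ".join(f"{v:3d}" for v in r) for r in g))
E
python3 st.py
```

```text
pos [ 0.6395 -0.2113  0.2209] shift [ 0.0424 -0.0008  0.0211] turn [ 0.003 -0.003 -0.001] t 18.22 w 0.0324 F [ 0.9  0.4 -1.5]
[array([280., 155.]), array([280., 159.]), array([280., 163.])]
dark [260 145  29  41  99] [268.8 158.1]
117 117 118 115 119 120 116 117 120 115 120 119 118 114 120 118 118 119 119 120 118 116 116 118 118 119 121 117
119 119 117 114 118 118 119 116 119 118 120 118 117 117 117 118 118 115 121 119 116 117 119 120 120 119 119 117
121 116 115 119 118 119 120 119 116 119 121 120 119 118 118 120 120 115 120 121 115 121 123 119 116 116 119 119
116 122 115 117 118 122 113 118 118 120 119 118 122 122 120 118 117 121 117 119 120 121 114 116 118 119 120 121
121 118 118 117 114 121 117 118 117 119 118 121 116 118 119 120 120 120 116 118 122 118 117 115 117 118 121 116
119 115 119 121 119 119 121 122 118 120 116 118 117 119 160 168 119 116 119 118 122 119 119 119 120 122 121 119
118 121 116 116 123 119 117 120 121 118 118 196 188 190 190 186 189 187 193 118 118 119 121 117 117 121 121 119
121 122 116 120 118 122 121 120 124 118 193 193 187 196 139 123 187 190 185 180 117 1
[... 558 characters left out ...]
 119 117 119 118 122 119 119
117 119 119 118 120 126 119 120 121 116 122 109  48  59  60  57  61  64  69  57  62 128 121 118 119 123 122 120
120 120 122 120 121 119 119 116 121 119 115 120 124  48  61  71  48  61  58  58  61  66 123 122 119 119 121 122
121 121 121 123 118 121 121 122 123 120 119 117 120 116  57  59  60  65  57  60  58 119 117 121 121 122 116 119
119 115 119 121 120 118 116 117 120 118 120 123 122 119 121  57  63  60  59  61  55 125 119 117 116 121 120 116
120 118 120 121 122 118 119 121 122 118 122 120 117 120 124 121 120 122 114 123 120 120 118 116 117 119 122 121
121 119 123 118 117 120 119 117 121 122 121 120 118 122 117 122 121 119 121 122 120 118 117 119 119 120 117 122
```

```bash
python3 - <<'E'
from h import *
T=tool(); c=cam('wrist',T); im=cv2.imread('pics/w10.png'); v=im.max(2)
f=(v[115:200,200:360]>145); ys,xs=np.nonzero(f); l,r,t=xs.min()+200,xs.max()+201,ys.min()+115
print("foot",l,r,t, plane(c,(l+r)/2,t,.012), plane(c,l,160,.012),plane(c,r,160,.012))
for y in range(140,200,3):
    d=np.nonzero(v[y,230:330]<95)[0]+230
    print(y,d.min() if len(d) else 0,d.max()+1 if len(d) else 0, end="; ")
print()
t=[y for y in range(125,200) if (v[y,270:295]<95).sum()>8][0]
print("dish top row",t)
for z in (.078,.085,.091): print(z,plane(c,281,t,z)[0]+.023, plane(c,258,163,z)[1],plane(c,305,163,z)[1])
E
```

```text
foot 251 314 127 [ 0.56740403 -0.20883402  0.012     ] [ 0.60356093 -0.24453534  0.012     ] [ 0.60355315 -0.17304384  0.012     ]
140 0 0; 143 276 291; 146 268 297; 149 266 301; 152 263 314; 155 261 305; 158 260 306; 161 259 315; 164 258 315; 167 258 315; 170 258 313; 173 259 313; 176 260 312; 179 261 312; 182 264 313; 185 266 315; 188 268 315; 191 274 316; 194 278 316; 197 278 314; 
dish top row 142
0.078 0.6037222548191304 -0.23142882713422372 -0.18860832138758984
0.085 0.6034150955274041 -0.23087414744605742 -0.18918216764410561
0.091 0.6031518161344959 -0.23039870771334348 -0.18967403586397627
```

Request:
send_rows(motion=[[[0.015,0.001,0.01],[0,0,0]],[[0.03,0.002,0.03],[0,0,0]],[[0.0345,0.002,0.05],[0,0,0]],[[0.0345,0.002,0.065],[0,0,0]],[[0.0345,0.002,0.074],[0,0,0]],[[0.0345,0.002,0.074],[0,0,0]],[[0.0345,0.002,0.074],[0,0,0]],[[0.0345,0.002,0.074],[0,0,0]]])

```text
clock: 18.93
tcp_pos: [0.6069, -0.2096, 0.1506]
tcp_rot: [0.001, -0.001, 1.0, -0.0]
force: [0.1, 0.1, -1.5]
width: 0.0321
finger_force: 60.0
```

```bash
cat > d.py <<'E'
from h import *
import sys
go([.605,-.209,.14])
T=tool(); c=cam('wrist',T); im=eyes.get_image('wrist'); cv2.imwrite('pics/'+sys.argv[1]+'.png',im); v=im.max(2); h=cv2.cvtColor(im,cv2.COLOR_BGR2HSV)
tq=cv2.inRange(h,*TQ)>0
print([proj(c,[.6033,-.209,z]).round(0) for z in (.075,.085)], "bead base near edge pred",proj(c,T[:3,3]+[-.002-.017,0,-.037]).round(1))
for y in range(130,320,5):
    d=np.nonzero(v[y,220:345]<95)[0]+220; q=np.nonzero(tq[y,220:345])[0]+220
    print(y,"dark",(d.min(),d.max()+1,len(d)) if len(d) else 0,"tq",(q.min(),q.max()+1,len(q)) if len(q) else 0)
print("col280"," ".join(f"{y}:{v[y,275:286].mean():.0f}/{h[y,280,0]}" for y in range(130,270,3)))
E
python3 d.py w11
```

```text
pos [ 0.6069 -0.2096  0.1506] shift [0.0019 0.0006 0.0106] turn [-0.001  0.002  0.001] t 18.93 w 0.0321 F [ 0.1  0.1 -1.5]
[array([282., 225.]), array([282., 229.])] bead base near edge pred [281.  220.9]
130 dark 0 tq 0
135 dark 0 tq 0
140 dark 0 tq 0
145 dark 0 tq 0
150 dark 0 tq 0
155 dark 0 tq 0
160 dark 0 tq 0
165 dark 0 tq 0
170 dark 0 tq 0
175 dark 0 tq 0
180 dark 0 tq 0
185 dark 0 tq 0
190 dark 0 tq 0
195 dark (np.int64(269), np.int64(296), 26) tq 0
200 dark (np.int64(260), np.int64(321), 43) tq 0
205 dark (np.int64(255), np.int64(321), 53) tq 0
210 dark (np.int64(253), np.int64(321), 59) tq 0
215 dark (np.int64(251), np.int64(319), 63) tq 0
220 dark (np.int64(249), np.int64(317), 68) tq 0
225 dark (np.int64(249), np.int64(318), 49) tq (np.int64(273), np.int64(293), 20)
230 dark (np.int64(249), np.int64(320), 33) tq (np.int64(263), np.int64(301), 10)
235 dark (np.int64(251), np.int64(320), 21) tq (np.int64(258), np.int64(306), 37)
240 dark (np.int64(253), np.int64(322), 17) tq (np.int64(260), np.int64(305), 45)
245 dark (np.int64(311), np.int64(320), 9) tq (np.int64(256), np.
[... 1001 characters left out ...]
0 dark (np.int64(220), np.int64(345), 52) tq (np.int64(259), np.int64(306), 47)
315 dark (np.int64(220), np.int64(345), 51) tq (np.int64(266), np.int64(300), 34)
col280 130:133/102 133:133/102 136:132/102 139:132/106 142:132/106 145:133/102 148:133/106 151:133/102 154:132/100 157:133/102 160:134/103 163:139/107 166:202/111 169:201/107 172:202/110 175:203/110 178:204/104 181:209/106 184:228/2 187:229/1 190:231/2 193:62/178 196:83/114 199:52/115 202:61/125 205:62/115 208:62/113 211:62/107 214:61/120 217:62/125 220:61/120 223:68/104 226:209/94 229:255/30 232:205/95 235:205/94 238:205/94 241:181/87 244:255/30 247:205/94 250:205/94 253:238/92 256:255/90 259:254/91 262:254/91 265:254/90 268:254/90
```

```bash
python3 - <<'E'
from h import *
T=tool(); c=cam('wrist',T); print(T[:3,3])
for z in (.07,.076,.082,.088,.094):
    print(z,"w",plane(c,316.5,226,z)[1]-plane(c,249,226,z)[1],"xc",plane(c,282,195,z)[0]+.023,"yc",plane(c,282.5,215,z)[1])
for z in (.111,.1136,.116): print(z,"bead x",plane(c,282,223.5,z)[0]+.017)
zt=T[2,3]-.037+.044
for z in (zt-.003,zt,zt+.003):print("top",z,"w",plane(c,319,284,z)[1]-plane(c,245,284,z)[1],plane(c,282,284,z), "bottom edge",plane(c,282,319,z)[0]-.017)
E
```

```text
[ 0.60699039 -0.20990206  0.15091214]
0.07 w 0.04996485442458423 xc 0.6058743022178824 yc -0.208960760215089
0.076 w 0.04848627372856379 xc 0.6044804267301012 yc -0.20896925807202218
0.082 w 0.04700769303254326 xc 0.6030865512423199 yc -0.20897775592895534
0.088 w 0.04552911233652282 xc 0.6016926757545388 yc -0.20898625378588853
0.094 w 0.04405053164050232 xc 0.6002988002667575 yc -0.20899475164282172
0.111 bead x 0.6075429139427413
0.1136 bead x 0.6066625387970173
0.116 bead x 0.605849884816349
top 0.15491213927921954 w 0.033982301867760356 [ 0.604972   -0.20926196  0.15491214] bottom edge 0.6070091000844655
top 0.15791213927921954 w 0.03311719048998801 [ 0.60321032 -0.2092616   0.15791214] bottom edge 0.6047627821422712
top 0.16091213927921955 w 0.03225207911221567 [ 0.60144865 -0.20926124  0.16091214] bottom edge 0.6025164642000768
```

Request:
send_rows(motion=[[[0.002,0,0.005],[0,0,0]],[[0.0045,0,0.01],[0,0,0]],[[0.0045,0,0.013],[0,0,0]],[[0.0045,0,0.013],[0,0,0]],[[0.0045,0,0.013],[0,0,0]]])

```text
clock: 19.4
tcp_pos: [0.6011, -0.2098, 0.1357]
tcp_rot: [-0.0, -0.0, 1.0, 0.0]
force: [0.6, 0.4, -1.2]
width: 0.0321
finger_force: 60.0
```

```bash
python3 d.py w12 | sed -n '1,2p;12,32p;40,50p'; python3 - <<'E'
from h import *
E
```

```text
pos [ 0.6011 -0.2098  0.1357] shift [-0.0039  0.0008 -0.0043] turn [ 0.    -0.001  0.   ] t 19.4 w 0.0321 F [ 0.6  0.4 -1.2]
[array([282., 240.]), array([282., 246.])] bead base near edge pred [280.8 221.1]
175 dark 0 tq 0
180 dark (np.int64(306), np.int64(307), 1) tq 0
185 dark 0 tq 0
190 dark 0 tq 0
195 dark 0 tq 0
200 dark 0 tq 0
205 dark 0 tq 0
210 dark (np.int64(265), np.int64(323), 34) tq 0
215 dark (np.int64(258), np.int64(323), 48) tq 0
220 dark (np.int64(253), np.int64(323), 58) tq 0
225 dark (np.int64(251), np.int64(321), 43) tq (np.int64(273), np.int64(292), 19)
230 dark (np.int64(249), np.int64(318), 29) tq (np.int64(263), np.int64(301), 10)
235 dark (np.int64(247), np.int64(318), 24) tq (np.int64(258), np.int64(306), 37)
240 dark (np.int64(247), np.int64(320), 21) tq (np.int64(260), np.int64(305), 45)
245 dark (np.int64(247), np.int64(322), 17) tq (np.int64(256), np.int64(308), 20)
250 dark (np.int64(248), np.int64(316), 6) tq (np.int64(254), np.int64(311), 43)
255 dark (np.int64(247), np.int64(318), 11) tq (np.int64(251), np.int64(313), 53)
260 dark (np.int64(225), np.i
[... 217 characters left out ...]
275 dark (np.int64(220), np.int64(345), 28) tq (np.int64(246), np.int64(318), 72)
315 dark (np.int64(220), np.int64(345), 51) tq (np.int64(266), np.int64(300), 34)
col280 130:132/100 133:133/104 136:134/99 139:133/101 142:133/101 145:133/101 148:134/99 151:134/101 154:134/101 157:133/102 160:133/102 163:134/101 166:134/101 169:134/103 172:127/111 175:207/111 178:200/106 181:202/111 184:201/111 187:202/107 190:208/104 193:209/0 196:228/1 199:229/1 202:227/1 205:255/2 208:40/99 211:71/123 214:52/124 217:62/116 220:62/123 223:68/103 226:210/94 229:255/30 232:206/95 235:206/94 238:206/94 241:185/87 244:255/30 247:206/94 250:205/94 253:235/92 256:255/90 259:254/91 262:254/90 265:254/91 268:254/91
```

```bash
cat > e.py <<'E'
from h import *
import sys
row,l,r,mid=map(float,sys.argv[1:5])
T=tool(); c=cam('wrist',T); print(T[:3,3])
for z in (.078,.082,.086,.09):
    print(z,"w",(plane(c,r,mid,z)[1]-plane(c,l,mid,z)[1]).round(4),"xc",(plane(c,282,row,z)[0]+.023).round(4))
for o in (.037,.039): print(T[2,3]-o,"bead x",(plane(c,282,223.5,T[2,3]-o)[0]+.017).round(4))
E
python3 e.py 210.5 246.5 317.5 243
```

```text
[ 0.60132679 -0.20991845  0.13605813]
0.078 w 0.0475 xc 0.605
0.082 w 0.0464 xc 0.6039
0.086 w 0.0454 xc 0.6027
0.09 w 0.0443 xc 0.6016
0.09905813031321065 bead x 0.6008
0.09705813031321064 bead x 0.6015
```

Request:
send_rows(motion=[[[-0.002,0,0.004],[0,0,0]],[[-0.002,0,0.008],[0,0,0]],[[-0.002,0,0.01],[0,0,0]],[[-0.002,0,0.01],[0,0,0]],[[-0.002,0,0.01],[0,0,0]]])

```text
clock: 19.87
tcp_pos: [0.6032, -0.2098, 0.1258]
tcp_rot: [-0.0, -0.0, 1.0, 0.0]
force: [-0.1, -0.9, -1.0]
width: 0.0323
finger_force: 60.0
```

```bash
python3 d.py w13 | sed -n '1,2p;16,26p;40,50p'
```

```text
pos [ 0.6032 -0.2098  0.1258] shift [-0.0018  0.0008 -0.0142] turn [ 0.    -0.001  0.   ] t 19.87 w 0.0323 F [-0.1 -0.9 -1. ]
[array([282., 243.]), array([282., 249.])] bead base near edge pred [280.8 221.1]
195 dark 0 tq 0
200 dark 0 tq 0
205 dark 0 tq 0
210 dark (np.int64(267), np.int64(295), 28) tq 0
215 dark (np.int64(258), np.int64(325), 49) tq 0
220 dark (np.int64(253), np.int64(324), 58) tq 0
225 dark (np.int64(250), np.int64(322), 43) tq (np.int64(273), np.int64(293), 20)
230 dark (np.int64(248), np.int64(320), 31) tq (np.int64(263), np.int64(301), 11)
235 dark (np.int64(245), np.int64(319), 26) tq (np.int64(258), np.int64(306), 37)
240 dark (np.int64(245), np.int64(321), 24) tq (np.int64(260), np.int64(305), 45)
245 dark (np.int64(245), np.int64(323), 20) tq (np.int64(256), np.int64(308), 20)
315 dark (np.int64(220), np.int64(345), 58) tq (np.int64(264), np.int64(300), 36)
col280 130:133/105 133:134/99 136:134/102 139:134/102 142:133/103 145:134/104 148:134/104 151:134/103 154:134/101 157:134/104 160:134/102 163:135/101 166:134/99 169:134/107 172:162/108 175:202/113 178:202/106 181:204/107 184:203/106 187:203/110 190:207/104 193:208/179 196:228/1 199:230/1 202:228/1 205:255/3 208:38/96 211:89/114 214:47/128 217:63/115 220:62/133 223:70/97 226:206/95 229:255/29 232:207/95 235:207/94 238:208/95 241:181/88 244:255/30 247:207/94 250:204/93 253:240/92 256:255/90 259:254/90 262:254/90 265:254/90 268:254/90
```

```bash
python3 e.py 210.5 244.5 318.5 243
```

```text
[ 0.60337503 -0.20982598  0.1260502 ]
0.078 w 0.0467 xc 0.6042
0.082 w 0.0456 xc 0.6031
0.086 w 0.0445 xc 0.6019
0.09 w 0.0434 xc 0.6008
0.08905019558854504 bead x 0.6029
0.08705019558854504 bead x 0.6035
```

Request:
send_rows(motion=[[[0,0,0.002],[0,0,0]],[[0,0,0.004],[0,0,0]],[[0,0,0.006],[0,0,0]],[[0,0,0.006],[0,0,0]],[[0,0,0.006],[0,0,0]]])

```text
clock: 20.33
tcp_pos: [0.6032, -0.2098, 0.1199]
tcp_rot: [-0.0, -0.0, 1.0, 0.0]
force: [0.2, -0.3, -1.6]
width: 0.0323
finger_force: 60.0
```

Request:
send_rows(motion=[[[0,0,0.001],[0,0,0]],[[0,0,0.002],[0,0,0]],[[0,0,0.002],[0,0,0]],[[0,0,0.002],[0,0,0]]])

```text
clock: 20.67
tcp_pos: [0.6034, -0.2098, 0.1182]
tcp_rot: [-0.0, -0.0, 1.0, 0.0]
force: [-0.1, -0.6, -1.1]
width: 0.0323
finger_force: 60.0
```

Request:
send_rows(motion=[[[0,0,0.001],[0,0,0]],[[0,0,0.002],[0,0,0]],[[0,0,0.002],[0,0,0]],[[0,0,0.002],[0,0,0]]])

```text
clock: 21.0
tcp_pos: [0.6033, -0.2098, 0.1161]
tcp_rot: [-0.0, -0.0, 1.0, 0.0]
force: [0.5, 0.6, -1.1]
width: 0.0322
finger_force: 60.0
```

Request:
send_rows(motion=[[[0,0,0.001],[0,0,0]],[[0,0,0.002],[0,0,0]],[[0,0,0.002],[0,0,0]],[[0,0,0.002],[0,0,0]]])

```text
clock: 21.33
tcp_pos: [0.6033, -0.2099, 0.1141]
tcp_rot: [-0.0, -0.0, 1.0, 0.0]
force: [1.1, 0.1, -1.5]
width: 0.0322
finger_force: 60.0
```

Request:
send_rows(motion=[[[0,0,0.001],[0,0,0]],[[0,0,0.001],[0,0,0]],[[0,0,0.001],[0,0,0]]])

```text
clock: 21.58
tcp_pos: [0.6033, -0.2099, 0.1131]
tcp_rot: [-0.0, -0.0, 1.0, 0.0]
force: [0.1, 0.3, -1.5]
width: 0.0323
finger_force: 60.0
```

```bash
python3 d.py w14 | sed -n '1,2p;16,26p;40,50p'; python3 e.py 210.5 244.5 318.5 243
```

```text
pos [ 0.6033 -0.2099  0.1131] shift [-0.0017  0.0009 -0.0269] turn [ 0. -0.  0.] t 21.58 w 0.0323 F [ 0.1  0.3 -1.5]
[array([282., 251.]), array([282., 258.])] bead base near edge pred [280.9 221.1]
195 dark 0 tq 0
200 dark 0 tq 0
205 dark 0 tq 0
210 dark 0 tq 0
215 dark (np.int64(268), np.int64(327), 27) tq 0
220 dark (np.int64(257), np.int64(327), 51) tq 0
225 dark (np.int64(252), np.int64(327), 41) tq (np.int64(273), np.int64(293), 20)
230 dark (np.int64(249), np.int64(324), 28) tq (np.int64(263), np.int64(301), 11)
235 dark (np.int64(247), np.int64(322), 22) tq (np.int64(258), np.int64(306), 36)
240 dark (np.int64(244), np.int64(321), 25) tq (np.int64(260), np.int64(305), 45)
245 dark (np.int64(243), np.int64(323), 22) tq (np.int64(256), np.int64(308), 20)
315 dark (np.int64(220), np.int64(345), 78) tq (np.int64(264), np.int64(301), 37)
col280 130:135/102 133:137/102 136:137/103 139:137/101 142:137/101 145:137/103 148:138/101 151:138/104 154:138/102 157:137/102 160:138/101 163:137/101 166:138/105 169:138/101 172:130/106 175:228/105 178:206/105 181:208/107 184:207/108 187:207/108 190:207/109 193:212/105 196:208/178 199:231/1 202:233/1 205:231/1 208:232/1 211:255/2 214:41/94 217:89/111 220:51/120 223:73/99 226:216/94 229:255/30 232:211/94 235:211/95 238:211/94 241:173/88 244:255/30 247:211/94 250:211/94 253:241/91 256:255/90 259:255/90 262:255/90 265:254/90 268:254/90
[ 0.60337843 -0.20986692  0.11317755]
0.078 w 0.0432 xc 0.6005
0.082 w 0.0421 xc 0.5994
0.086 w 0.041 xc 0.5982
0.09 w 0.0399 xc 0.5971
0.07617754600482085 bead x 0.6029
0.07417754600482085 bead x 0.6035
```

```bash
python3 e.py 216.5 242.5 321.5 248
```

```text
[ 0.60337843 -0.20986692  0.11317755]
0.078 w 0.0464 xc 0.6041
0.082 w 0.0452 xc 0.6028
0.086 w 0.044 xc 0.6016
0.09 w 0.0428 xc 0.6004
0.07617754600482085 bead x 0.6029
0.07417754600482085 bead x 0.6035
```

Request:
send_rows(motion=[[[0,0,0.001],[0,0,0]],[[0,0,0.001],[0,0,0]],[[0,0,0.001],[0,0,0]]])

```text
clock: 21.88
tcp_pos: [0.6036, -0.2099, 0.1126]
tcp_rot: [0.0, -0.0, 1.0, -0.0]
force: [0.5, -0.4, 0.1]
width: 0.0326
finger_force: 60.2
```

Request:
send_rows(motion=[[[0,0,0.001],[0,0,0]],[[0,0,0.002],[0,0,0]],[[0,0,0.003],[0,0,0]],[[0,0,0.003],[0,0,0]]])

```text
clock: 22.22
tcp_pos: [0.6036, -0.21, 0.1096]
tcp_rot: [0.0, -0.0, 1.0, -0.0]
force: [-1.2, -0.3, 2.5]
width: 0.0325
finger_force: 60.5
```

Request:
send_rows(motion=[[[0,0,0.001],[0,0,0]],[[0,0,0.002],[0,0,0]],[[0,0,0.003],[0,0,0]],[[0,0,0.003],[0,0,0]]])

```text
clock: 22.55
tcp_pos: [0.6036, -0.2099, 0.1061]
tcp_rot: [0.0, -0.0, 1.0, -0.0]
force: [0.2, 0.8, 3.0]
width: 0.0322
finger_force: 60.5
```

Dish is travelling (~6.5 mm so far). Smaller steps now.

Request:
send_rows(motion=[[[0,0,0.001],[0,0,0]],[[0,0,0.0015],[0,0,0]],[[0,0,0.0015],[0,0,0]]])

```text
clock: 22.8
tcp_pos: [0.6036, -0.21, 0.1046]
tcp_rot: [0.0, -0.0, 1.0, -0.0]
force: [0.1, 0.6, 2.4]
width: 0.0324
finger_force: 60.6
```

Request:
send_rows(motion=[[[0,0,0.0005],[0,0,0]],[[0,0,0.001],[0,0,0]],[[0,0,0.001],[0,0,0]]])

```text
clock: 23.05
tcp_pos: [0.6036, -0.21, 0.1037]
tcp_rot: [0.0, -0.0, 1.0, -0.0]
force: [-0.3, 0.4, 2.1]
width: 0.0322
finger_force: 60.6
```

Request:
send_rows(motion=[[[0,0,0.0005],[0,0,0]],[[0,0,0.0005],[0,0,0]],[[0,0,0.0005],[0,0,0]]])

```text
clock: 23.3
tcp_pos: [0.6035, -0.2099, 0.1033]
tcp_rot: [0.0, -0.0, 1.0, -0.0]
force: [0.3, -0.6, 3.1]
width: 0.0323
finger_force: 60.6
```

Request:
send_rows(motion=[[[0,0,0.0005],[0,0,0]],[[0,0,0.0005],[0,0,0]],[[0,0,0.0005],[0,0,0]]])

```text
clock: 23.55
tcp_pos: [0.6035, -0.2099, 0.1028]
tcp_rot: [0.0, -0.0, 1.0, -0.0]
force: [1.0, -0.6, 4.1]
width: 0.0322
finger_force: 60.6
```

Request:
send_rows(motion=[[[0,0,0.0005],[0,0,0]],[[0,0,0.0005],[0,0,0]],[[0,0,0.0005],[0,0,0]]])

```text
clock: 23.8
tcp_pos: [0.6036, -0.2099, 0.1023]
tcp_rot: [0.0, -0.0, 1.0, -0.0]
force: [2.2, -0.4, 3.0]
width: 0.0321
finger_force: 60.6
```

Request:
send_rows(motion=[[[0,0,0.0005],[0,0,0]],[[0,0,0.0005],[0,0,0]],[[0,0,0.0005],[0,0,0]]])

```text
clock: 24.05
tcp_pos: [0.6035, -0.2099, 0.1017]
tcp_rot: [0.0, -0.0, 1.0, -0.0]
force: [2.6, 0.6, 3.0]
width: 0.0324
finger_force: 60.6
```

Request:
send_rows(motion=[[[0,0,0.0005],[0,0,0]],[[0,0,0.0005],[0,0,0]],[[0,0,0.0005],[0,0,0]]])

```text
clock: 24.3
tcp_pos: [0.6035, -0.2099, 0.1012]
tcp_rot: [0.0, -0.0, 1.0, -0.0]
force: [1.6, -0.9, 1.7]
width: 0.0323
finger_force: 60.6
```

Request:
send_rows(motion=[[[0,0,0.0005],[0,0,0]],[[0,0,0.0005],[0,0,0]],[[0,0,0.0005],[0,0,0]]])

```text
clock: 24.55
tcp_pos: [0.6035, -0.2099, 0.1007]
tcp_rot: [0.0, -0.0, 1.0, -0.0]
force: [1.7, 0.4, 2.6]
width: 0.0325
finger_force: 60.6
```

Request:
send_rows(motion=[[[0,0,0.0005],[0,0,0]],[[0,0,0.0005],[0,0,0]],[[0,0,0.0005],[0,0,0]]])

```text
clock: 24.8
tcp_pos: [0.6035, -0.2099, 0.1005]
tcp_rot: [0.0, -0.0, 1.0, -0.0]
force: [2.4, 0.0, 4.0]
width: 0.0321
finger_force: 60.6
```

Request:
send_rows(motion=[[[0,0,0.0005],[0,0,0]],[[0,0,0.0005],[0,0,0]],[[0,0,0.0005],[0,0,0]]])

```text
clock: 25.05
tcp_pos: [0.6036, -0.21, 0.1003]
tcp_rot: [0.0, -0.0, 1.0, -0.0]
force: [0.3, -1.1, 6.3]
width: 0.0324
finger_force: 60.8
```

Request:
send_rows(motion=[[[0,0,0.0005],[0,0,0]],[[0,0,0.0005],[0,0,0]],[[0,0,0.0005],[0,0,0]]])

```text
clock: 25.3
tcp_pos: [0.6036, -0.2099, 0.1002]
tcp_rot: [0.0, -0.0, 1.0, -0.0]
force: [-0.4, 0.9, 6.7]
width: 0.0323
finger_force: 61.0
```

Request:
send_rows(motion=[[[0,0,0.0005],[0,0,0]],[[0,0,0.001],[0,0,0]],[[0,0,0.001],[0,0,0]]])

```text
clock: 25.55
tcp_pos: [0.6038, -0.21, 0.0999]
tcp_rot: [0.0, -0.0, 1.0, -0.0]
force: [0.5, 1.1, 10.2]
width: 0.0321
finger_force: 61.3
```

Request:
send_rows(motion=[[[0,0,0.0005],[0,0,0]],[[0,0,0.0005],[0,0,0]],[[0,0,0.0005],[0,0,0]]])

```text
clock: 25.8
tcp_pos: [0.6038, -0.21, 0.0997]
tcp_rot: [0.0, -0.0, 1.0, -0.0]
force: [-1.2, 1.1, 10.4]
width: 0.0321
finger_force: 61.4
```

Add 1 mm of command (about +3 N), then hold for 0.8 s.

Request:
send_rows(motion=[[[0,0,0.0005],[0,0,0]],[[0,0,0.001],[0,0,0]],[[0,0,0.001],[0,0,0]]])

```text
clock: 26.05
tcp_pos: [0.6038, -0.21, 0.0994]
tcp_rot: [-0.0, -0.0, 1.0, -0.0]
force: [-3.0, 2.3, 13.6]
width: 0.032
finger_force: 61.7
```

Request:
send_rows(motion=[[[0,0,0],[0,0,0]],[[0,0,0],[0,0,0]],[[0,0,0],[0,0,0]],[[0,0,0],[0,0,0]],[[0,0,0],[0,0,0]]])

```text
clock: 26.47
tcp_pos: [0.6038, -0.21, 0.0994]
tcp_rot: [0.0, -0.0, 1.0, -0.0]
force: [-2.4, 1.7, 14.2]
width: 0.0321
finger_force: 61.7
```

Request:
send_rows(motion=[[[0,0,0],[0,0,0]],[[0,0,0],[0,0,0]],[[0,0,0],[0,0,0]],[[0,0,0],[0,0,0]],[[0,0,0],[0,0,0]]])

```text
clock: 26.88
tcp_pos: [0.6038, -0.21, 0.0994]
tcp_rot: [-0.0, -0.0, 1.0, -0.0]
force: [-2.2, 2.8, 13.9]
width: 0.0323
finger_force: 61.7
```

Request:
send_rows(motion=[[[0,0,-0.001],[0,0,0]],[[0,0,-0.002],[0,0,0]],[[0,0,-0.003],[0,0,0]],[[0,0,-0.003],[0,0,0]]])

```text
clock: 27.22
tcp_pos: [0.6036, -0.21, 0.1003]
tcp_rot: [0.0, -0.0, 1.0, -0.0]
force: [1.1, 0.0, 5.4]
width: 0.0318
finger_force: 60.7
```

Request:
send_rows(motion=[[[0,0,0],[0,0,0]],[[0,0,0],[0,0,0]],[[0,0,0],[0,0,0]],[[0,0,0],[0,0,0]],[[0,0,0],[0,0,0]],[[0,0,0],[0,0,0]]], claw=-0.4)

```text
clock: 27.72
tcp_pos: [0.6031, -0.2097, 0.0991]
tcp_rot: [-0.0, -0.0, 1.0, 0.0]
force: [0.3, -0.0, 0.0]
width: 0.0598
finger_force: 0.0
```

Request:
send_rows(motion=[[[0,0,-0.01],[0,0,0]],[[0,0,-0.03],[0,0,0]],[[0,0,-0.06],[0,0,0]],[[0,0,-0.09],[0,0,0]],[[-0.01,0,-0.12],[0,0,0]],[[-0.03,0,-0.13],[0,0,0]],[[-0.03,0,-0.13],[0,0,0]],[[-0.03,0,-0.13],[0,0,0]]])

```text
clock: 28.38
tcp_pos: [0.6339, -0.21, 0.2312]
tcp_rot: [0.001, -0.0, 1.0, -0.001]
force: [-0.7, 0.3, 0.7]
width: 0.0598
finger_force: 0.0
```

```bash
python3 look.py; python3 -c "
from h import *
s,t=cam('scene'),cam('top')
print([proj(s,[.603,-.2095,z]).round(1) for z in (.0625,.1065)])
c=cam('wrist',tool()); im=cv2.imread('pics/w8.png'); v=im.max(2)
print(proj(c,[.603,-.2095,.1065]),proj(c,[.603,-.2095,.0625]))"
```

```text
pos [ 0.6339 -0.21    0.2312] shift [-0.0154  0.3959 -0.0192] turn [-0.001  0.002  0.001] t 28.38 w 0.0598 F [-0.7  0.3  0.7]
scene turq [171.6 203.3] [162 191  20  26 393]
scene turq [342.4 287.1] [332 272  24  33 564]
scene pan [241.5 232.7] [229 223  27  21 447]
scene pan [281.6 279.1] [277 265  10  27 210]
scene pan [338.7 299.5] [323 283  33  27 266]
top turq [180.  133.8] [171 125  19  20 267]
top pan [187.1 142.3] [173 128  25  25 212]
top pan [283.7 152.9] [272 141  25  25 489]
blob (261, 155, 40, 43) centre [ 0.6018 -0.2094  0.1   ] left/right [ 0.602 -0.227  0.1  ] [ 0.602 -0.192  0.1  ] top [ 0.583 -0.209  0.1  ]
[array([172.9, 212.2]), array([169.2, 195.3])]
[280.74870084 179.57184274] [280.82699143 172.08526159]
```

```bash
python3 -c "
from rig import job
print(job.job_done())"
```

```text
the job is handed in; nothing more can be done
None
```

The bead on the minus pan dropped, so it's the heavy one. It now stands upright in the red stand's dish, pressed to its stop at about 14 N for 0.8 s and let go. The lighter bead is still in the plus pan, nothing I saw suggests the jar, hoop or bowl were touched, and the job is handed in (about 28.5 s used).

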